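# Set up the panel stand for the class critique

## Task

Get the display ready for the critique: lift each of the three grey foot stops on the stand out of its notch, shift it along its lane and let it drop fully into the notch beside the magenta mark of that lane. Take every drawing panel from the white rack and lean it in a lane of its own, paper side out, its foot against the stop and its back resting on the steel bar. Also stand every grey block model upright on the cork pad, and do not disturb the pen pot and the tin.

Things in the scene. Friction and masses are not known exactly. Their poses are not given: they have to be found in the camera images.
- stand: wooden panel stand, fixed; origin on the table under the middle of the rest bar, x away from the bar. Deck x -15 to 135, y +-190 mm, top 26 mm above the table. Three lanes at y = -130, 0, 130 mm, each a 20 mm wide slot along x with an aluminium rail in it: five notches, 11 mm wide, at x = 36, 54, 72, 90, 108 mm; round teeth between them, tops 8 mm below the deck top
- restbar: steel bar 12 mm thick, 380 mm long along the stand's y, on two posts at its ends, part of the stand; origin at the bar's middle, 126 mm above the table (100 mm above the deck), axes as the stand's. Panels lean back on it
- mark0_at (a point): magenta mark 0: the point on the deck surface (top of the deck, middle of the lane) where the middle of the stop belongs; the magenta tag itself, 10 x 16 mm, flat, lies on the deck 45 mm to the +y side of this point. Each lane has one mark, level with one of its notches; axes as the stand's
- mark1_at (a point): magenta mark 1: the point on the deck surface (top of the deck, middle of the lane) where the middle of the stop belongs; the magenta tag itself, 10 x 16 mm, flat, lies on the deck 45 mm to the +y side of this point. Each lane has one mark, level with one of its notches; axes as the stand's
- mark2_at (a point): magenta mark 2: the point on the deck surface (top of the deck, middle of the lane) where the middle of the stop belongs; the magenta tag itself, 10 x 16 mm, flat, lies on the deck 45 mm to the +y side of this point. Each lane has one mark, level with one of its notches; axes as the stand's
- stop0_seat (a point): grey foot stop 0, lift-out slider, 70 g, one per lane. Head 16 (x) x 70 (y) x 14 mm lies on the deck; this point: middle of its underside. A tooth 7 (x) x 16 (y) mm reaches 18 mm down from it into a notch, 10 mm below the tops of the rail teeth: lifted 11 to 16 mm it slides along, still guided by the slot. x as the stand's; panels stand against its -x face, 8 mm from this point
- stop0_grip (a point): grip point of stop 0, 66 mm above its seat point: on the upright tab of the stop, 10 (x) x 24 (y) mm, which rises from the head and ends 12 mm above this point; pinch it along y
- stop1_seat (a point): grey foot stop 1, lift-out slider, 70 g, one per lane. Head 16 (x) x 70 (y) x 14 mm lies on the deck; this point: middle of its underside. A tooth 7 (x) x 16 (y) mm reaches 18 mm down from it into a notch, 10 mm below the tops of the rail teeth: lifted 11 to 16 mm it slides along, still guided by the slot. x as the stand's; panels stand against its -x face, 8 mm from this point
- stop1_grip (a point): grip point of stop 1, 66 mm above its seat point: on the upright tab of the stop, 10 (x) x 24 (y) mm, which rises from the head and ends 12 mm above this point; pinch it along y
- stop2_seat (a point): grey foot stop 2, lift-out slider, 70 g, one per lane. Head 16 (x) x 70 (y) x 14 mm lies on the deck; this point: middle of its underside. A tooth 7 (x) x 16 (y) mm reaches 18 mm down from it into a notch, 10 mm below the tops of the rail teeth: lifted 11 to 16 mm it slides along, still guided by the slot. x as the stand's; panels stand against its -x face, 8 mm from this point
- stop2_grip (a point): grip point of stop 2, 66 mm above its seat point: on the upright tab of the stop, 10 (x) x 24 (y) mm, which rises from the head and ends 12 mm above this point; pinch it along y
- panel0_mid (a point): drawing panel 0 (blue ink), plywood, 8 (x) x 100 (y) x 170 (z) mm, 100 g, may be absent; centre of the panel, z up along it (85 mm to the top edge), +x out of the paper side. It starts upright in the rack; pinch the top edge across the thickness
- panel0_foot (a point): middle of the lower edge of panel 0, on the paper side (4 mm in +x from mid-thickness, 85 mm below the centre)
- panel1_mid (a point): drawing panel 1 (orange ink), plywood, 8 (x) x 100 (y) x 170 (z) mm, 100 g, may be absent; centre of the panel, z up along it (85 mm to the top edge), +x out of the paper side. It starts upright in the rack; pinch the top edge across the thickness
- panel1_foot (a point): middle of the lower edge of panel 1, on the paper side (4 mm in +x from mid-thickness, 85 mm below the centre)
- panel2_mid (a point): drawing panel 2 (green ink), plywood, 8 (x) x 100 (y) x 170 (z) mm, 100 g, may be absent; centre of the panel, z up along it (85 mm to the top edge), +x out of the paper side. It starts upright in the rack; pinch the top edge across the thickness
- panel2_foot (a point): middle of the lower edge of panel 2, on the paper side (4 mm in +x from mid-thickness, 85 mm below the centre)
- rack: white rack, fixed, 140 (x) x 110 (y) mm, origin under its middle; three slots across it at x = -50, 0, +50 mm, each 12 mm wide between walls reaching 56 mm above the table; the panels stand on its floor 6 mm above the table with their paper side to +x
- pad: cork display pad, fixed, 100 (x) x 190 (y) x 4 mm thick, origin in the middle of its underside
- model0_mid (a point): grey block model with a round bore, may be absent; 46 (x) x 40 (y) x 55 (z) mm, 90 g: base 22 mm high, above it an upright 20 mm thick in x and 40 mm wide in y; centre of the model, half-way up. Pinch it across y (40 mm)
- model2_mid (a point): grey model of three steps, may be absent; 46 (x) x 40 (y) x 55 (z) mm, 100 g: steps 46, 34 and 20 mm thick in x, 16, 20 and 19 mm high, all 40 mm wide in y; centre of the model, half-way up. Pinch it across y (40 mm)
- model1_mid (a point): grey stepped block model with a dark groove on top, may be absent; 46 (x) x 40 (y) x 55 (z) mm, 110 g: base 30 mm high, above it a step 26 mm thick in x and 40 mm wide in y; centre of the model, half-way up. Pinch it across y (40 mm)
- penpot_mid (a point): black pen pot, 72 mm across, 85 mm high (pencils to 160 mm); bystander, its centre
- tin_mid (a point): flat metal tin 65 x 100 x 24 mm; bystander, its centre
There are look-alikes about, which are no part of the job. Leave any blue or pink look-alike of the part that bears model1_mid alone. Leave any orange look-alike of the part that bears stop1_seat alone.

How it is judged:
By the outcome, as a careful person would: the job done as asked, in the order asked, and still so for the second after the job is handed in, with the robot touching nothing.
Of panel0, panel1, panel2 only 2 to 3 are there at a start; the rules pass over those that are not, and their reading is None.
Of model0, model1, model2 only 2 to 3 are there at a start; the rules pass over those that are not, and their reading is None.
At some moment in a run one of model0, model1, model2 may be knocked a few centimetres aside while the robot is not near it.
It also fails if it takes over 210 s, if anything falls off the work surface, if the arm or the gripper's body presses on something with over 40 N, if the wrist force passes 120 N, or if a joint passes its speed limit or range.

## Robot

A 7-joint arm with a two-finger parallel gripper is mounted at the origin on the work surface. World frame = base frame: x ahead of the robot, y to its left, z up, the work surface at z = 0. Lengths are in mm, angles in degrees, forces in N, time in s.
With the tool pointing down it reaches from about 425 to 875 mm from the base axis. Payload 9.9 kg.
Tool frame: the origin (TCP) lies at the very end of the fingers, on their centre line; the grasp point (between the pads) lies 19 mm behind it; z points along the fingers, y is the line along which they close (so a half turn about z gives the same grasp; the last joint's range is limited). The gripper opens to 85 mm and grips with 20 to 120 N. Pads are 22 mm wide; open, the fingers measure 114 mm over their backs; the gripper's body (76 mm by 85 mm) begins 54 mm behind the grasp point. The pads swing forward as they close: fully open they stand 13 mm farther back than shut.
Start: joints at [65.844, 32.985, 1.427, 82.34, -0.859, 64.687, -3.237], TCP at [223.708, -636.855, 231.289] pointing down, gripper open.
Joint ranges: [-157.87, 157.87], [-19.46, 123.44], [-87.15, 90], [11.01, 140.99], [-62.26, 242.26], [9.8, 113.94], [-161.44, 161.44]. Speed limits (degrees/s): [127.2, 127.2, 172.46, 172.46, 180, 180, 180].

## Interface

Orientations are given as [roll, pitch, yaw] about the fixed x, y, z axes, in that order (R = Rz(yaw) Ry(pitch) Rx(roll)).
In Python, from plant import * gives the robot as it stands. The module is installed in compiled form; this text tells all that it offers. Calls block until the motion is done:
- move_ptp(position, orientation): joint-space move of the TCP to a pose.
- move_l(position, frame=None, speed=150): straight line of the TCP; frame=None keeps the orientation; speed is the mean speed in mm/s.
- move_j(angles): joint-space move.
- let_go() and grab(grasp_force=None): open the fingers fully, or close them until they stop; grasp_force is the grip in N (None keeps the last).
- hold(seconds).
- ik(position, orientation): joint angles nearest the present ones, or None.
- get_state(): the state.
- capture(name): name is "scene" or "top"; returns the picture (384x512x3 uint8, red, green, blue); there is no depth.
- get_calibration(name): a dict with "intrinsics" (3x3 intrinsics, pixels), "k1" (the pictures are not rectified: a ray, as slopes to the right and down, at radius r is drawn at 1 + k1 r^2 times it, then the intrinsics apply), "position" and "orientation" of the camera in the world. Camera axes: x right, y down, z forward; pixel columns grow to the right and rows downward; lengths in mm; the calibration is good to about 2 mm. A picture is of the moment at which its call begins. get_calibration takes no time and is no camera call.
A pose or a line that the arm cannot do raises MotionError and nothing moves.
- hand_in(): hands the job in; it is judged then, once.
Trained networks look in the newest picture that a camera, given by its name, has taken for a name from the list of things; names that differ only in an ending like _2 or _b are one class to them, and where a whole thing is asked for, a point or a joint stands for the part that bears it (a point fixed in the world has none). Each returns a list of dicts, best first, with "conf" (0 to 1); they miss things now and then, are a little off and sometimes report something else, mostly with a low value. They report only what shows in the picture. A call takes as long as a camera call. They do not tell look-alikes from the thing itself.
- trace(camera, name): "pixels" (384x512 bool, what is visible of it) and "bbox" ([centre column, centre row, width, height] in pixels, round what is visible of it).
- place_of(camera, name): "xy" ([column, row] in pixels: a listed point, or the origin of a listed thing).
The state is a dict: "time": time; "qpos": joint angles; "qvel": joint speeds; "effort": joint torques, N m; "position": TCP position; "tool_rot": TCP orientation; "contact_force": force on the tool from outside, world axes, zero at the start; "torque": the same for the moment, N m; "opening": finger opening in mm; "finger_force": force on a finger pad.
Only numpy, scipy, OpenCV 4.12 (cv2) and the standard library are available. Lean on these libraries where they do the work, as an engineer would, in place of code of your own. Each camera call takes 0.05 s, during which the arm holds its last target. There are 200 camera calls.

## Working session

There is one attempt and no reset: what is moved stays moved. The work goes in short steps, each a Python script; the robot and the scene stay as the last script left them, time stands still between calls to the robot, and variables do not carry over. Pictures are saved under pics/ and viewed, at most 14 in all, crops included, and the job is handed in when it is done.

```bash
mkdir -p pics; ls; python3 - <<'E'
from plant import *
import cv2
for n in("scene","top"):
    im=capture(n); cv2.imwrite(f"pics/{n}0.png",im[:,:,::-1])
    print(n,get_calibration(n))
    for t in ["stand","restbar","rack","pad","mark0_at","mark1_at","mark2_at","stop0_seat","stop0_grip","stop1_grip","stop2_grip","panel0_mid","panel1_mid","panel2_mid","model0_mid","model1_mid","model2_mid","penpot_mid","tin_mid"]:
        print(t,[( [round(float(v)) for v in d["xy"]],round(float(d["conf"]),2)) for d in place_of(n,t)][:5])
print(get_state())
E
```

```text
pics
scene {'intrinsics': array([[371.24078117,   0.        , 258.51585897],
       [  0.        , 371.24078117, 191.69960581],
       [  0.        ,   0.        ,   1.        ]]), 'k1': -0.054567570031828494, 'position': array([ 899.49527546, -544.14326511,  600.50065259]), 'orientation': array([-1.25163369e+02,  1.10454599e-01,  2.84692640e+01])}
stand [([247, 219], 0.72)]
restbar [([246, 180], 0.7)]
rack [([176, 355], 0.84), ([250, 168], 0.25)]
pad [([150, 276], 0.63)]
mark0_at []
mark1_at [([203, 211], 0.74), ([251, 168], 0.25)]
mark2_at [([205, 211], 0.74), ([237, 249], 0.52)]
stop0_seat [([277, 190], 0.62)]
stop0_grip [([280, 168], 0.65)]
stop1_grip [([376, 190], 0.86), ([289, 201], 0.74), ([184, 166], 0.53)]
stop2_grip []
panel0_mid [([143, 314], 0.9)]
panel1_mid [([167, 325], 0.76)]
panel2_mid [([194, 339], 0.68)]
model0_mid [([205, 211], 0.95), ([328, 157], 0.26)]
model1_mid [([228, 157], 0.78), ([249, 169], 0.73), ([224, 183], 0.53)]
model2_mid [([246, 180], 0.48)]
penpot_mid [([325, 157], 0.56)]
tin_mid []
top {'intrinsics': array([[474.803356  ,   0.        , 243.51299403
[... 1028 characters left out ...]
{'time': 2.0, 'qpos': array([65.84466653, 32.98496559,  1.42502056, 82.34057398, -0.85793542,
       64.68550666, -3.23611646]), 'qvel': array([ 0.09461919, -0.04475138,  0.07570073,  0.04878152, -0.07378767,
       -0.09942258, -0.02151574]), 'effort': array([ 7.63708376e-04, -7.65480137e+01,  2.24897347e+00, -2.86295772e+01,
        1.53619645e-02,  2.79728709e-03, -1.71160281e-05]), 'position': array([ 223.71209787, -636.85498747,  231.28572128]), 'tool_rot': array([-1.79999544e+02,  2.34693508e-04,  1.93569471e+01]), 'contact_force': array([-1.31974918, -0.08374735,  0.10671285]), 'torque': array([-0.01347017,  0.02649006, -0.0269891 ]), 'finger_force': 0.0, 'opening': 85.36573609439634}
```

View pictures.

```bash
python3 -c "
import cv2
for n in('scene','top'):
    im=cv2.imread(f'pics/{n}0.png'); cv2.imwrite(f'pics/{n}0b.png',cv2.resize(im,(800,600),interpolation=cv2.INTER_CUBIC))"
```

```text
(no output)
```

View pics/scene0b.png

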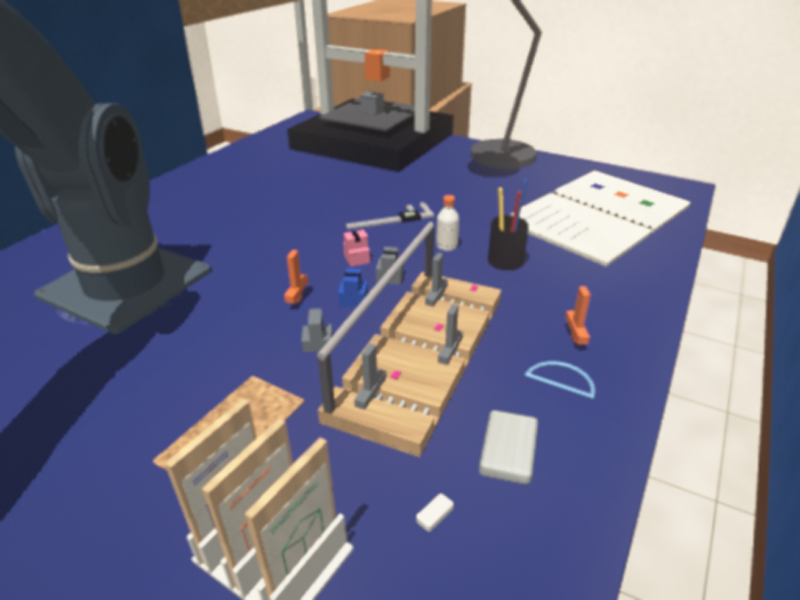

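View pics/top0b.png

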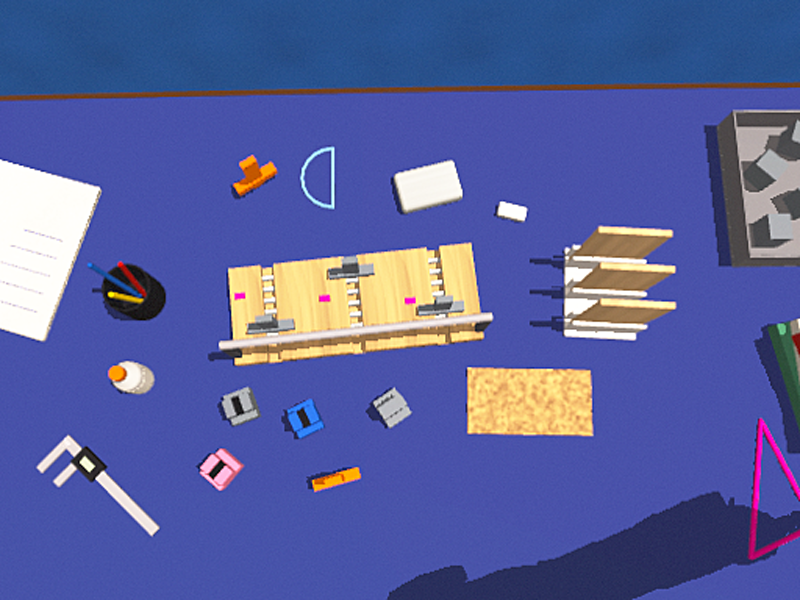

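The scene view shows all three panels in the rack (blue, orange and green, at 800-px coords 215,460 / 250,490 / 290,520), three stops, and an orange and a blue/pink look-alike. The top view shows magenta tags at (239,296), (324,298), (410,300), grey models at (240,405) and (390,407), and the pad at (530,402).

```bash
cat > h.py <<'E'
import numpy as np, cv2
from scipy.spatial.transform import Rotation as R
from plant import *
def cam(n):
    c=get_calibration(n); return np.array(c["intrinsics"]),c["k1"],np.array(c["position"]),R.from_euler("xyz",c["orientation"],degrees=True).as_matrix()
def proj(n,P):
    K,k,p,M=cam(n); q=(np.atleast_2d(P)-p)@M; s=q[:,:2]/q[:,2:]; s=s*(1+k*(s**2).sum(1,keepdims=True))
    return s*[K[0,0],K[1,1]]+K[:2,2]
def unproj(n,uv,z):
    K,k,p,M=cam(n); d=(np.atleast_2d(uv).astype(float)-K[:2,2])/[K[0,0],K[1,1]]; s=d.copy()
    for _ in range(20): s=d/(1+k*(s**2).sum(1,keepdims=True))
    v=np.c_[s,np.ones(len(s))]@M.T
    return p+v*((z-p[2])/v[:,2:])
E
python3 - <<'E'
from h import *
im=cv2.imread("pics/top0.png"); sc=cv2.imread("pics/scene0.png")
a=cv2.resize(im[150:240,135:325],(800,379),interpolation=cv2.INTER_CUBIC)
b=cv2.resize(im[242:294,140:280],(592,220),interpolation=cv2.INTER_CUBIC)
c=cv2.resize(sc[150:230,185:270],(208,196),interpolation=cv2.INTER_CUBIC)
o=np.zeros((600,800,3),np.uint8); o[:379]=a; o[380:600,:592]=b; o[380:576,592:]=c
cv2.imwrite("pics/c1.png",o)
o=np.vstack([cv2.resize(sc[135:235,170:350],(800,444),interpolation=cv2.INTER_CUBIC)]); cv2.imwrite("pics/c2.png",o)
for n,I in(("top",im),("scene",sc)):
    hsv=cv2.cvtColor(I,cv2.COLOR_BGR2HSV)
    m=cv2.inRange(hsv,(155,150,120),(172,255,255)); k,l,s,ce=cv2.connectedComponentsWithStats(m)
    for i in range(1,k):
        if 4<s[i,4]<60: print(n,ce[i].round(1),s[i,4],unproj(n,ce[i],26).round(1)[0])
hsv=cv2.cvtColor(im,cv2.COLOR_BGR2HSV); m=cv2.inRange(hsv,(8,40,100),(30,255,255))
m=cv2.morphologyEx(m,cv2.MORPH_OPEN,np.ones((3,3)))
k,l,s,ce=cv2.connectedComponentsWithStats(m)
for i in range(1,k):
    if s[i,4]>400:
        pts=np.argwhere(l==i)[:,::-1]; print(s[i],ce[i]); 
        r=cv2.minAreaRect(unproj("top",pts,26 if ce[i][0]<320 else 4)[:,:2].astype(np.float32)); print(r)
E
```

```text
top [ 76.  168.2] 6 [656.9 452.8  26. ]
top [152.8 189.2] 23 [601.2 263.7  26. ]
top [207.1 190.5] 25 [595.5 132.7  26. ]
top [261.7 192.1] 20 [589.3   1.4  26. ]
scene [303. 184.] 5 [600.6 263.2  26. ]
scene [280.1 209.1] 8 [594. 131.  26.]
scene [252.7 239.7] 12 [ 5.883e+02 -5.000e-01  2.600e+01]
[367 145  63  21 927] [398.14994606 154.9180151 ]
((681.89697265625, -341.66925048828125), (155.3714141845703, 51.184696197509766), 85.95759582519531)
[ 146  156  161   62 5947] [225.54229023 185.422566  ]
((605.668212890625, 87.90168762207031), (113.8982925415039, 380.4628601074219), 5.210700988769531)
[368 167  64  20 857] [399.12368728 176.55892649]
((626.8043212890625, -341.00531005859375), (156.40231323242188, 45.32141876220703), 85.92935180664062)
[368 191  64  17 757] [399.12417437 198.72655218]
((571.4437255859375, -336.59283447265625), (154.9022979736328, 39.53055191040039), 85.92538452148438)
[ 150  206  159   28 1811] [228.98177802 219.53948095]
((524.1986083984375, 80.9395980834961), (29.563692092895508, 378.5565185546875), 5.224244117736816)
[ 299  235   80   44 3315] [338.29049774 256.62895928]
((433.9425964355469, -179.36383056640625), (189.2869415283203, 99.74243927001953), 87.9489974975586)
```

View pics/c1.png

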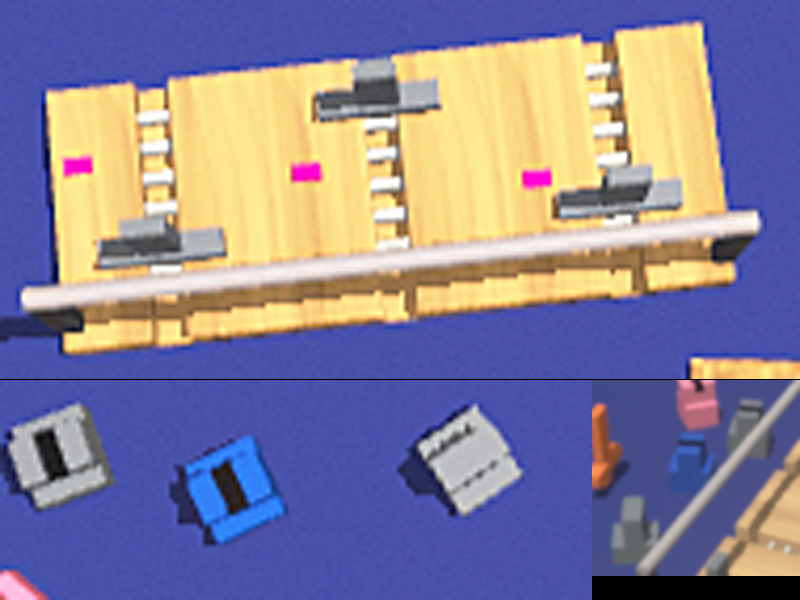

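View pics/c2.png

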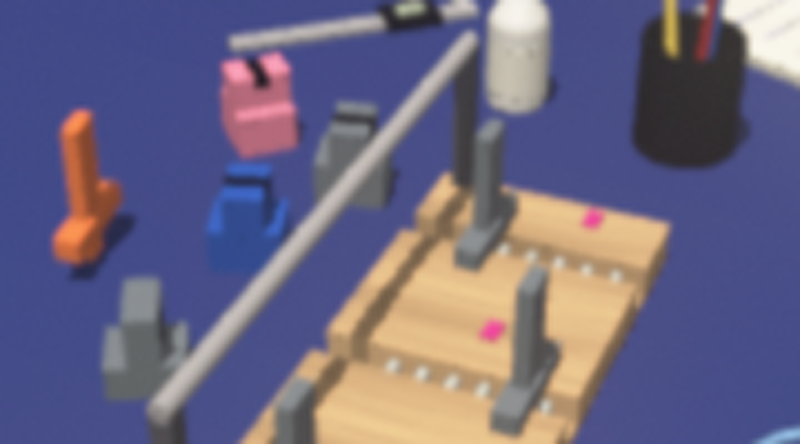

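The crops show three grey stops: lane +130 near the bar, lane 0 at the far end and lane -130 near the bar. Both grey models (groove and T-shape) stand upright. The tags fit the notches at 90, 72 and 54 with the stand at (528, 81) and yaw 5.2°, with residuals under 1 mm.

```bash
cat >> h.py <<'E'
YAW=5.2; O=np.array([527.9,80.8]); C,S=np.cos(np.radians(YAW)),np.sin(np.radians(YAW)); M2=np.array([[C,-S],[S,C]])
def w(x,y,z): return [*(O+M2@[x,y]),z]           # stand -> world
def s(P): return (np.atleast_2d(P)[:,:2]-O)@M2   # world -> stand
def near(ors,p):
    q0=np.array(get_state()["qpos"]); b=None
    for o in ors:
        q=ik(p,o)
        if q is not None:
            q=np.array(q); c=abs(q-q0).max()
            if b is None or c<b[0]: b=(c,o,q)
    return b
E
python3 - <<'E'
from h import *
im=cv2.imread("pics/top0.png")
for uv in ((174,207),(224,168),(285,195),(213,307),(159,103)): print(s(unproj("top",uv,92)).round(1))
g=cv2.cvtColor(im,cv2.COLOR_BGR2HSV); m=((g[:,:,1]<60)&(g[:,:,2]<200)).astype(np.uint8)
# render silhouettes of stops at each notch, compare with grey mask
from itertools import product
def box(cx,cy,dx,dy,z0,z1): return [w(cx+a*dx/2,cy+b*dy/2,z) for a,b,z in product((-1,1),(-1,1),(z0,z1))]
for ly in(130,0,-130):
    r=[]
    for x in (34,36,38,52,54,56,70,72,74,88,90,92,106,108,110):
        k=np.zeros(m.shape,np.uint8)
        for B in (box(x,ly,16,70,26,40),box(x,ly,10,24,40,104)):
            cv2.fillConvexPoly(k,cv2.convexHull(proj("top",B).round().astype(np.int32)),1)
        r.append((round(float(m[k>0].mean()),2),x))
    print(ly,sorted(r)[::-1][:4])
for n,c in (("top",[(397,201),(396,176),(395,156)]),("scene",[(143,314),(167,325),(194,339)])):
    print(n,unproj(n,c,91)[:,:2].round(1).tolist())
# rack: top-edge strips (bright wood)
for y,x in ((156,),()) if 0 else (): pass
v=cv2.resize(im[135:225,350:445],(760,720)[:2],interpolation=cv2.INTER_CUBIC); cv2.imwrite("pics/rack.png",cv2.resize(v,(633,600)))
print(get_state()["qpos"].round(0), [ (ik(w(36,ly,77),[180,0,YAW+a]) is not None) for ly in (130,0,-130) for a in(0,180)])
E
```

```text
[[ 28.3 119.2]]
[[106.   -1.7]]
[[  28.6 -132.5]]
[[-199.9   52.9]]
[[279.5 134.7]]
130 [(0.79, 34), (0.77, 38), (0.76, 36), (0.25, 52)]
0 [(0.74, 110), (0.73, 108), (0.72, 106), (0.35, 92)]
-130 [(0.73, 36), (0.71, 38), (0.7, 34), (0.25, 52)]
top [[550.3, -301.3], [608.3, -303.5], [655.5, -304.8]]
scene [[553.1, -304.3], [601.2, -301.5], [653.9, -301.0]]
[66. 33.  1. 82. -1. 65. -3.] [True, True, True, True, True, True]
```

View pics/rack.png

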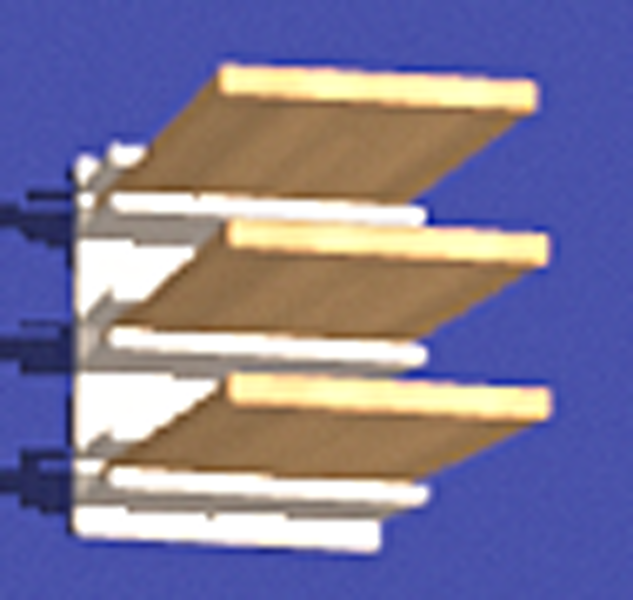

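The rack close-up shows the three panel top edges, centred at (390,397), (390,243) and (378,88) in the crop, roughly parallel and evenly spaced. The stops sit in notches 36, 108 and 36. I'll start moving them.

```bash
cat > stops.py <<'E'
from h import *
def st(): 
    a=get_state(); return round(a["time"],1),a["position"].round(1),a["contact_force"].round(1),round(a["opening"],1)
def stop(ly,x0,x1):
    o=[180,0,YAW]
    move_ptp(w(x0,ly,210),o); move_l(w(x0,ly,76),speed=200); grab(40); print("grip",st())
    move_l(w(x0,ly,89.5),speed=60); print("up",st()); move_l(w(x1,ly,89.5),speed=80); print("over",st())
    move_l(w(x1,ly,76.5),speed=50); print("down",st())
    let_go(); hold(.3); move_l(w(x1,ly,210),speed=250); print(st())
E
python3 - <<'E'
from stops import *
move_ptp([223.7,-636.8,260],[180,0,19.36])
stop(-130,36,54)
E
```

```text
grip (6.1, array([575.8, -45.5,  76.3]), array([-0.5, -1.1,  4.3]), 23.2)
up (6.5, array([575.8, -45.4,  90. ]), array([ 1. , -0.5, -0.7]), 23.2)
over (6.8, array([593.3, -43.7,  89.1]), array([ 0.3,  0.3, -1.2]), 23.3)
down (7.3, array([593.2, -44.2,  76.1]), array([-0.4, -0.9,  2.2]), 23.0)
(8.9, array([593.2, -43.8, 209.9]), array([ 0.7, -1. , -1.2]), 85.4)
```

Smooth, so I'll do the others and verify.

```bash
python3 - <<'E'
from stops import *
stop(0,108,72); stop(130,36,90)
move_ptp([430,-330,330],[180,0,-84.8]); print(st())
a=capture("top")[150:240,135:325]; b=capture("scene")[150:280,200:340]
o=np.zeros((600,800,3),np.uint8); o[:300,:633]=cv2.resize(a,(633,300)); o[300:,:323]=cv2.resize(b,(323,300)) 
b=cv2.resize(b,(646,600),interpolation=cv2.INTER_CUBIC); cv2.imwrite("pics/s1.png",b[:,:,::-1])
im=capture("top")[:,:,::-1].copy(); cv2.imwrite("pics/top1.png",im)
g=cv2.cvtColor(im,cv2.COLOR_BGR2HSV)
# panel top strips
m=cv2.inRange(g,(8,40,215),(30,255,255)); m[:,:360]=0; m[225:]=0
k,l,ss,ce=cv2.connectedComponentsWithStats(m)
for i in range(1,k):
    if ss[i,4]>60:
        P=unproj("top",np.argwhere(l==i)[:,::-1],176)[:,:2].astype(np.float32); print(ce[i].round(1),[np.round(v,1) for v in cv2.minAreaRect(P)])
E
```

```text
grip (10.9, array([635.7,  90.6,  76.4]), array([0.4, 0.4, 3.6]), 23.3)
up (11.3, array([635.7,  90.7,  90. ]), array([-0.1, -0.1, -1.4]), 22.9)
over (11.9, array([600. ,  87.4,  89.6]), array([ 0.7, -0.5, -2.4]), 23.1)
down (12.3, array([600.1,  87. ,  76.1]), array([ 0.8, -1.2,  2.4]), 23.3)
(13.9, array([599.3,  87.2, 210. ]), array([ 0.5, -0. , -0.3]), 85.2)
grip (15.9, array([552.2, 213.6,  76.3]), array([ 0.2, -0.7,  3.8]), 23.0)
up (16.2, array([552.2, 213.7,  90. ]), array([ 0.7,  0.4, -0.7]), 23.4)
over (17.1, array([605.2, 218.4,  89.3]), array([-0.6,  0.6, -1.9]), 22.9)
down (17.5, array([605.6, 218.2,  76.1]), array([ 0.5, -0.3, -0.2]), 23.2)
(19.1, array([605.5, 218.3, 209.9]), array([-0.2, -0.6, -1.1]), 85.3)
(21.2, array([ 431. , -328.8,  329.6]), array([ 0.7,  0.7, -0. ]), 85.7)
[406.3 147.7] [array([ 649.7, -301.7]), array([98.1,  9.4]), np.float64(86.0)]
[407.1 170.5] [array([ 600. , -300.7]), array([99.2, 10. ]), np.float64(85.8)]
[407.1 194. ] [array([ 549.9, -296.6]), array([98.3, 10. ]), np.float64(85.6)]
```

View pics/s1.png

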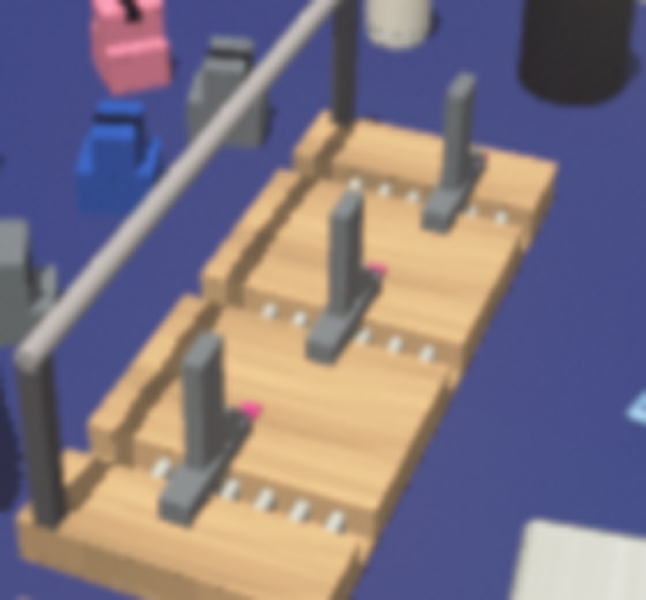

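All three stops sit level with their tags (lane heads at crop px 190,480, 350,330 and 460,190). Next comes the panels, starting with green. Neighbours stand only 50 mm apart, so I grasp shallow and offset outward. First I check reachability.

```bash
cat > panels.py <<'E'
from stops import *
from scipy.optimize import brentq
def lean(F): return np.degrees(brentq(lambda t:F*np.cos(t)-(100-8*np.sin(t))*np.sin(t)-14,0.05,1.2))
def tcp(F,ly,t,L,a,dx=0,dz=0):
    """TCP pose with paper-side foot edge at stand x=F+dx, back edge dz above deck; L = TCP distance from panel bottom"""
    r=np.radians(t); n=np.array([np.cos(r),np.sin(r)]); u=np.array([-np.sin(r),np.cos(r)])
    p=np.array([F+dx,26+8*np.sin(r)+dz])-4*n+L*u
    o=(R.from_euler("z",YAW,degrees=True)*R.from_euler("y",-t,degrees=True)*R.from_euler("z",a,degrees=True)*R.from_euler("x",180,degrees=True)).as_euler("xyz",degrees=True)
    return w(p[0],ly,p[1]),o
RX=np.array([np.cos(np.radians(-4.1)),np.sin(np.radians(-4.1))])
def pick(c,off,d,a):
    o=[180,0,-4.1+a]; p=np.array(c)+off*RX
    move_ptp([*p,230],o); move_l([*p,176-d],speed=120); grab(30); print("closed",st())
    p=np.array(c); move_l([*p,176-d],speed=40); grab(60); print("grip",st())
    move_l([*p,300],speed=150); print("lifted",st())
def place(ly,F,d,a):
    L=170-d; t=lean(F); print("lean",t)
    ps=[tcp(F,ly,t-6,L,a,-3,130),tcp(F,ly,t-6,L,a,-3,4)]
    move_ptp(*ps[0]); print("above",st()); move_l(ps[1][0],speed=120); print(st())
    for dz in np.arange(3,-3,-1.):
        move_l(tcp(F,ly,t-6,L,a,-3,dz)[0],speed=20)
        f=st()[2][2]
        if f>2.5: break
    print("deck",dz,st())
    dz+=.5
    for dx in np.arange(-2,3,1.):
        move_l(tcp(F,ly,t-6,L,a,dx,dz)[0],speed=20); f=st()[2]; fx=f[0]*C+f[1]*S
        if fx<-2.5: break
    print("stop",dx,st())
    p,o=tcp(F,ly,t-1.5,L,a,dx,dz); move_l(p,o,speed=20); print("lean",st())
E
python3 - <<'E'
from panels import *
for a in(90,-90):
    print(a,"rack",[ik([x,-300,160],[180,0,-4.1+a]) is not None for x in(550,605,660)],[ik([x,-300,310],[180,0,-4.1+a]) is not None for x in(550,605,660)])
    for ly,F in((130,82),(0,64),(-130,46)):
        t=lean(F); print(ly,round(t,1),[None if q is None else np.round(q) for q in (ik(*tcp(F,ly,t-6,158,a,-3,130)),ik(*tcp(F,ly,t-1.5,158,a)))])
E
```

```text
90 rack [True, True, True] [True, True, True]
130 34.3 [array([-31.,   8.,  -6., 119.,  29.,  32., -54.]), array([ -34.,   20.,   -5.,  135.,   98.,   20., -128.])]
0 26.6 [array([-16.,   7.,   0., 115.,   6.,  38., -15.]), array([ -8.,  16., -12., 132.,  50.,  12., -61.])]
-130 17.8 [array([  8.,  12.,  -9., 104.,   1.,  52.,   4.]), array([ 23.,  20., -28., 121.,  19.,  26., -13.])]
-90 rack [True, True, True] [True, True, True]
130 34.3 [array([ 22.,  18., -74., 117.,  53.,  47., 104.]), array([-48.,  21.,  13., 135., 107.,  13.,  44.])]
0 26.6 [array([ -74.,   21.,   80.,  116.,  -35.,   43., -151.]), array([ -46.,   20.,   39.,  133.,  -60.,   11., -129.])]
-130 17.8 [array([ -29.,   15.,   39.,  105.,  -15.,   52., -158.]), array([ -10.,   19.,   15.,  122.,  -18.,   25., -156.])]
```

```bash
sed -i 's/t-6/t-9/g; s/t-1.5/t-5/' panels.py; python3 - <<'E'
from panels import *
pick([649.7,-301.7],9,12,90)
cv2.imwrite("pics/g1.png",capture("scene")[:,:,::-1])
E
```

```text
closed (24.9, array([ 658.5, -302.4,  164.2]), array([-1.5, -0.9,  2.8]), 7.1)
grip (25.4, array([ 650. , -301.7,  164.3]), array([ 0.9, -0.1,  4.5]), 6.0)
lifted (26.5, array([ 649.2, -301.6,  298.7]), array([ 0.5,  0.1, -1. ]), 6.0)
```

View pics/g1.png

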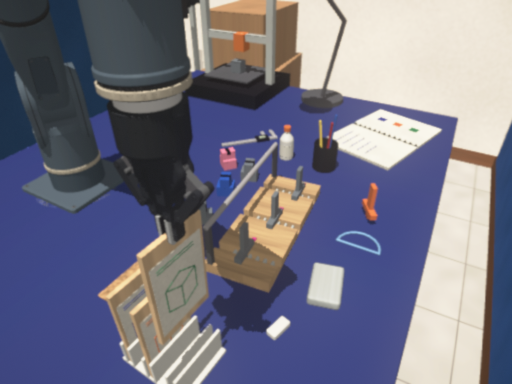

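The green panel hangs straight from the gripper (around px 180,265), and the other two are still in the rack. Placing it in lane +130.

```bash
python3 - <<'E'
from panels import *
p=get_state()["position"]; move_l([p[0],p[1],335])
place(130,82,12,90)
cv2.imwrite("pics/g2.png",cv2.resize(capture("scene")[100:270,180:400],(776,600),interpolation=cv2.INTER_CUBIC)[:,:,::-1])
E
```

```text
lean 34.26598576791181
above (28.9, array([524.8, 210.2, 300.6]), array([ 0.3, -0.2, -2. ]), 6.0)
(30.1, array([524.2, 211.2, 174.9]), array([ 0.2,  0.2, -1.3]), 6.1)
deck 1.0 (30.8, array([524.2, 211.2, 172.2]), array([-2.6, -1. ,  5. ]), 6.3)
stop -2.0 (31.1, array([525.2, 211.3, 172.5]), array([-3.1, -1. ,  7.1]), 6.1)
lean (31.8, array([515.3, 210.6, 168. ]), array([-6.9, -1.3, 11.3]), 5.7)
```

View pics/g2.png

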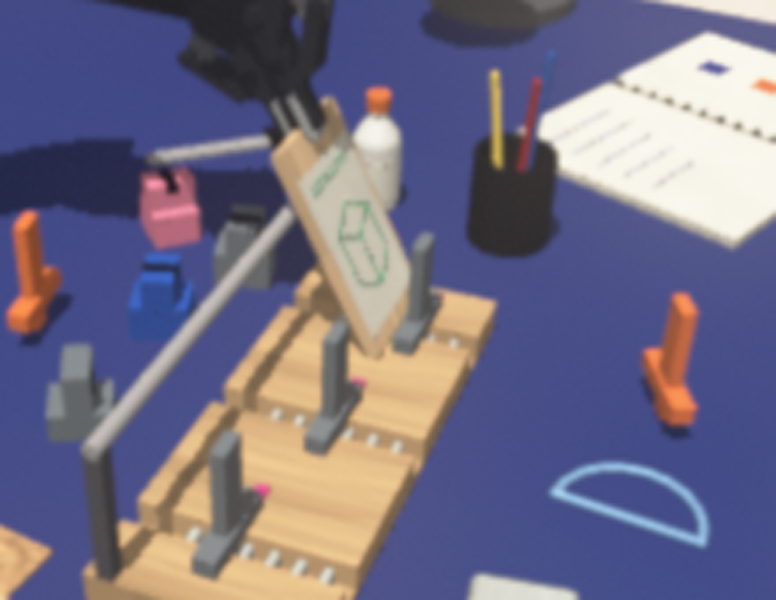

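The panel stands foot-down just behind the stop in lane +130 (foot near px 380,350). I'll nudge it home, release it and look.

```bash
cat >> panels.py <<'E'
def fin(ly,F,d,a,dx,dz,dt=5):
    L=170-d; t=lean(F)
    for k in range(7):
        f0=get_state()["contact_force"]; fx=f0[0]*C+f0[1]*S; print(round(dx,1),round(fx,1),round(f0[2],1))
        if k and fx<-5: break
        dx+=1; move_l(tcp(F,ly,t-dt,L,a,dx,dz)[0],speed=20)
    let_go(); hold(.5)
    p,o=tcp(F,ly,t-dt,L+60,a,dx,dz); move_l(p,speed=100)
    move_l([p[0],p[1],310],speed=200); print(st())
E
python3 - <<'E'
from panels import *
fin(130,82,12,90,-2,2.5)
cv2.imwrite("pics/g3.png",cv2.resize(capture("scene")[100:270,180:400],(776,600),interpolation=cv2.INTER_CUBIC)[:,:,::-1])
E
```

```text
-2 -6.7 12.5
-1 -0.3 -1.3
0 -0.0 -1.4
1 -0.2 -1.1
2 -0.4 -1.3
3 -1.5 -0.2
4 -3.5 3.0
(36.1, array([493.2, 207.6, 309.1]), array([-0.5,  0.4, -0.4]), 85.1)
```

View pics/g3.png

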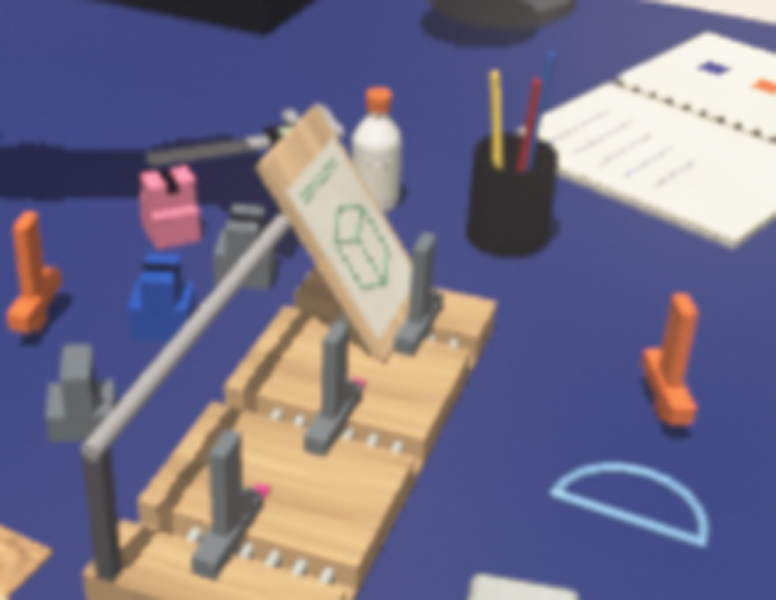

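Green leans on the bar with its foot against the stop. Next is orange into lane 0.

```bash
cat >> panels.py <<'E'
def place2(ly,F,d,a):
    L=170-d; t=lean(F); p=get_state()["position"]; move_l([p[0],p[1],335])
    p0,o=tcp(F,ly,t-9,L,a,-3,130); move_ptp(p0,o); move_l(tcp(F,ly,t-9,L,a,-3,4)[0],speed=120)
    for dz in np.arange(3,-3,-1.):
        move_l(tcp(F,ly,t-9,L,a,-3,dz)[0],speed=20)
        if st()[2][2]>2.5: break
    print("deck",dz,st()); dz+=2
    move_l(tcp(F,ly,t-9,L,a,-3,dz)[0],speed=20); p,o=tcp(F,ly,t-5,L,a,-3,dz); move_l(p,o,speed=25)
    fin(ly,F,d,a,-3,dz)
E
python3 - <<'E'
from panels import *
pick([600,-300.7],9,12,90)
place2(0,64,12,90)
cv2.imwrite("pics/g4.png",cv2.resize(capture("scene")[100:270,180:400],(776,600),interpolation=cv2.INTER_CUBIC)[:,:,::-1])
E
```

```text
closed (39.5, array([ 608.8, -301.4,  164.2]), array([-2.1,  0.1,  2.2]), 7.1)
grip (40.1, array([ 600.4, -300.8,  164.3]), array([ 0.1, -0.3,  5.9]), 6.2)
lifted (41.1, array([ 599.5, -300.5,  298.8]), array([-1. , -0.7, -1.3]), 6.0)
deck 0.0 (45.2, array([538. ,  81.9, 179. ]), array([-4.5, -0.4, 12.1]), 6.2)
-3 -1.0 -0.9
-2 -0.2 -0.4
-1 -0.1 -0.6
0 -0.9 -1.3
1 -0.9 -0.8
2 -0.1 -0.8
3 0.6 -1.6
(50.3, array([511.8,  79.3, 309.5]), array([ 0.6,  0.6, -0.5]), 85.3)
```

View pics/g4.png

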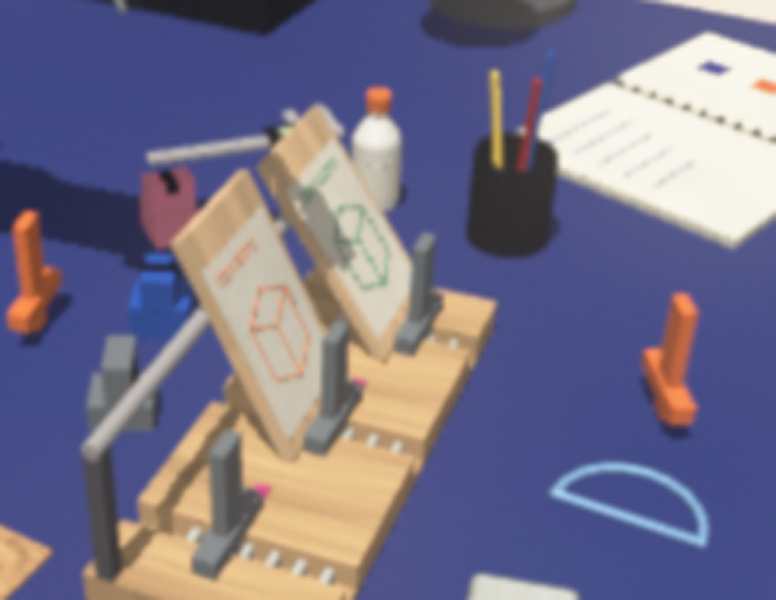

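Orange leans in lane 0, and model 0 was knocked to about (120,380). I'll check the foot gap numerically.

```bash
python3 - <<'E'
from panels import *
for ly,F in((130,82),(0,64)):
    for g in(0,-3,-6,-10):
        t=np.radians(lean(F+g)); r=np.array
        foot=w(F+g,ly-50,26+8*np.sin(t)); back=w(F+g-8*np.cos(t),ly-50,26)
        top=w(F+g-170*np.sin(t),ly-50,26+8*np.sin(t)+170*np.cos(t))
        print(ly,g,[((proj("scene",q)[0]-[180,100])*776/220).round(0).tolist() for q in(foot,back,top)])
    print("stop corner", [((proj("scene",w(F,ly-35,z))[0]-[180,100])*776/220).round(0).tolist() for z in(26,40)])
E
```

```text
130 0 [[386.0, 356.0], [377.0, 359.0], [264.0, 161.0]]
130 -3 [[382.0, 355.0], [373.0, 358.0], [264.0, 158.0]]
130 -6 [[378.0, 354.0], [369.0, 357.0], [264.0, 156.0]]
130 -10 [[373.0, 353.0], [364.0, 356.0], [264.0, 153.0]]
stop corner [[392.0, 350.0], [393.0, 334.0]]
0 0 [[294.0, 459.0], [284.0, 460.0], [181.0, 238.0]]
0 -3 [[290.0, 458.0], [280.0, 459.0], [182.0, 236.0]]
0 -6 [[286.0, 457.0], [276.0, 458.0], [183.0, 234.0]]
0 -10 [[280.0, 455.0], [270.0, 456.0], [185.0, 232.0]]
stop corner [[303.0, 449.0], [303.0, 433.0]]
```

```bash
python3 - <<'E'
from panels import *
im=capture("scene")[:,:,::-1].copy()
a=im[195:240,245:305]; cv2.imwrite("pics/z1.png",cv2.resize(a,(800,600),interpolation=cv2.INTER_CUBIC))
E
```

```text
(no output)
```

View pics/z1.png

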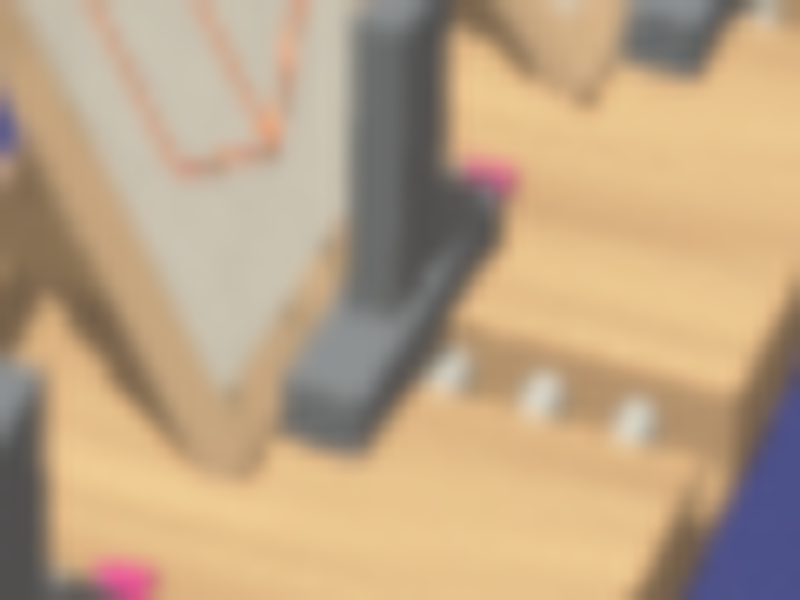

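The foot corner (250,470) lies on the extension of the stop's face edge, so it is in contact to about 1 mm. Next is blue into lane -130.

```bash
python3 - <<'E'
from panels import *
pick([549.9,-298.2],0,20,90)
place2(-130,46,20,90)
move_ptp([430,-380,330],[180,0,5]); print(st())
im=capture("scene")[:,:,::-1].copy()
cv2.imwrite("pics/g5.png",cv2.resize(im[110:290,190:350],(533,600),interpolation=cv2.INTER_CUBIC))
cv2.imwrite("pics/top2.png",capture("top")[:,:,::-1])
for n in("model0_mid","model1_mid","model2_mid"):
    print(n,[(d["xy"],round(d["conf"],2),unproj("top",d["xy"],27.5)[0].round(1)) for d in place_of("top",n)])
E
```

```text
closed (53.3, array([ 550. , -298.3,  156.2]), array([-0.4,  1.2,  2.3]), 7.5)
grip (53.8, array([ 550.1, -298.3,  156.3]), array([ 0.4, -0.5,  5.4]), 6.7)
lifted (54.9, array([ 549.4, -297.9,  298.9]), array([-0.3,  0.3, -0.9]), 6.9)
deck -1.0 (58.7, array([556.5, -47.2, 174.9]), array([-2.9, -0.7, 11. ]), 6.8)
-3 0.2 -0.9
-2 0.7 -0.0
-1 -0.3 -0.9
0 -0.6 -0.4
1 0.0 -0.9
2 -0.7 -1.6
3 -1.8 -0.4
(63.8, array([539.1, -48.7, 309.5]), array([ 1. , -0.7, -0.7]), 85.3)
(65.1, array([ 430.8, -378.7,  329.4]), array([-0.2,  0. ,  0.7]), 85.5)
model0_mid [([241.6, 248.9], 0.59, array([453.9,  51.9,  27.5]))]
model1_mid [([142.4, 301.6], 0.87, array([336.2, 282.7,  27.5])), ([154.4, 262.0], 0.73, array([426.6, 256.4,  27.5])), ([194.9, 265.6], 0.66, array([416.8, 161.5,  27.5]))]
model2_mid []
```

View pics/g5.png

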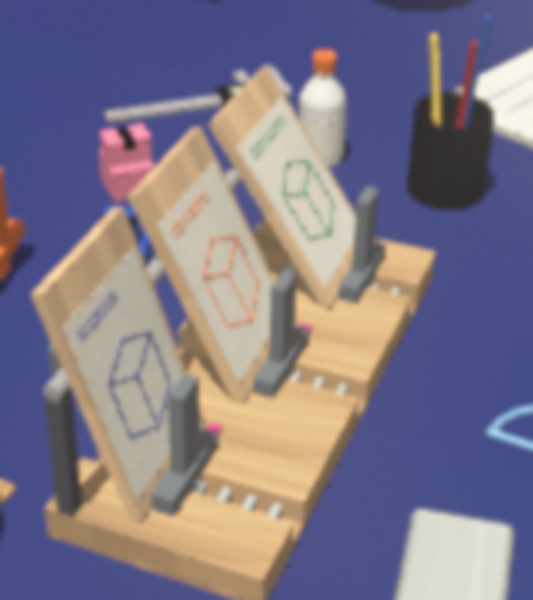

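```bash
python3 -c "
import cv2
im=cv2.imread('pics/top2.png'); cv2.imwrite('pics/t2.png',cv2.resize(im[235:310,130:280],(800,400),interpolation=cv2.INTER_CUBIC))"
```

```text
(no output)
```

View pics/t2.png

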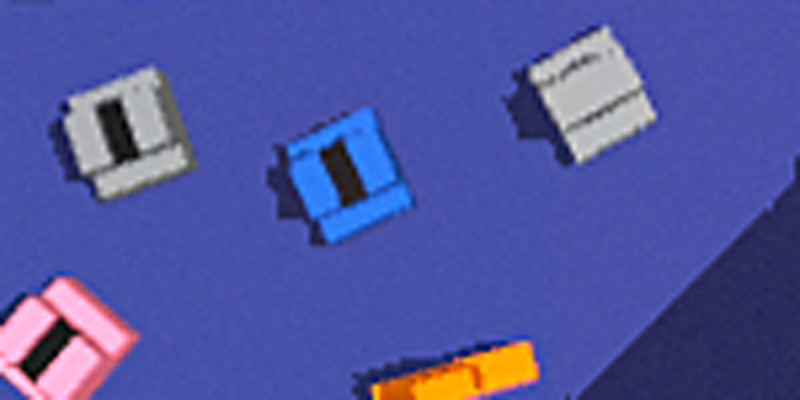

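All three panels lean on the bar against their stops. The top crop (scaled) shows grey model 1 at (130,130), grey model 0 at (590,95), and blue/pink look-alikes to leave. Now fitting the model poses by silhouette and moving them.

```bash
cat > models.py <<'E'
from stops import *
from itertools import product
from scipy.optimize import minimize
def sil(x,y,yaw,hb,tu,k=4):
    c,sn=np.cos(np.radians(yaw)),np.sin(np.radians(yaw)); m=np.zeros((384*k,512*k),np.uint8)
    for dx,z0,z1 in((46,0,hb),(tu,hb,55)):
        B=[[x+c*a*dx/2-sn*b*20,y+sn*a*dx/2+c*b*20,z] for a,b,z in product((-1,1),(-1,1),(z0,z1))]
        cv2.fillConvexPoly(m,cv2.convexHull(((proj("top",B)+.5)*k-.5).round().astype(np.int32)),255)
    return cv2.resize(m,(512,384),interpolation=cv2.INTER_AREA)/255.
def fit(im,x0,y0,hb,tu):
    g=cv2.cvtColor(im,cv2.COLOR_BGR2HSV); m=((g[:,:,1]<90)|((g[:,:,2]<60)&(g[:,:,1]<110))).astype(np.uint8)
    u,v=proj("top",[x0,y0,27])[0].round().astype(int); q=np.zeros_like(m); q[v-22:v+23,u-22:u+23]=m[v-22:v+23,u-22:u+23]
    k,l,ss,_=cv2.connectedComponentsWithStats(q); i=1+np.argmax(ss[1:,4]); q=cv2.morphologyEx((l==i).astype(np.uint8),cv2.MORPH_CLOSE,np.ones((7,7)))
    f=lambda p:abs(sil(*p,hb,tu)-q).sum()
    b=min((minimize(f,[x0,y0,a],method="Nelder-Mead",options=dict(initial_simplex=[[x0,y0,a],[x0+6,y0,a],[x0,y0+6,a],[x0,y0,a+15]])) for a in range(-80,90,20)),key=lambda r:r.fun)
    return b.x,b.fun,int(q.sum())
E
python3 - <<'E'
from models import *
im=cv2.imread("pics/top2.png")
print("m0",fit(im,453.9,51.9,22,20)); print("m1",fit(im,426.6,256.4,30,26))
E
```

```text
m0 (array([446.92331401,  54.78423153,  27.22800837]), np.float64(20.337254901960783), 361)Traceback (most recent call last):
  File "<stdin>", line 3, in <module>
  File "models.py", line 15, in fit
    b=min((minimize(f,[x0,y0,a],method="Nelder-Mead",options=dict(initial_simplex=[[x0,y0,a],[x0+6,y0,a],[x0,y0+6,a],[x0,y0,a+15]])) for a in range(-80,90,20)),key=lambda r:r.fun)
  File "models.py", line 15, in <genexpr>
    b=min((minimize(f,[x0,y0,a],method="Nelder-Mead",options=dict(initial_simplex=[[x0,y0,a],[x0+6,y0,a],[x0,y0+6,a],[x0,y0,a+15]])) for a in range(-80,90,20)),key=lambda r:r.fun)
           ~~~~~~~~^^^^^^^^^^^^^^^^^^^^^^^^^^^^^^^^^^^^^^^^^^^^^^^^^^^^^^^^^^^^^^^^^^^^^^^^^^^^^^^^^^^^^^^^^^^^^^^^^^^^^^^^^^^^^^^^^
    res = _minimize_neldermead(fun, x0, args, callback, bounds=bounds,
                               **options)
    fsim[j] = func(sim[j])
              ~~~~^^^^^^^^
    fx = function(np.copy(x), *(wrapper_args + args))
  File "models.py", line 14, in <lambda>
    f=lambda p:abs(sil(*p,hb,tu)-q).sum()
                   ~~~^^^^^^^^^^
  File "models.py", line 8, in sil
    cv2.fillConvexPoly(m,cv2.convexHull(((proj("top",B)+.5)*k-.5).round().astype(np.int32)),255)
                                          ~~~~^^^^^^^^^
  File "h.py", line 7, in proj
    K,k,p,M=cam(n); q=(np.atleast_2d(P)-p)@M; s=q[:,:2]/q[:,2:]; s=s*(1+k*(s**2).sum(1,keepdims=True))
            ~~~^^^
  File "h.py", line 5, in cam
    c=get_calibration(n); return np.array(c["intrinsics"]),c["k1"],np.array(c["position"]),R.from_euler("xyz",c["orientation"],degrees=True).as_matrix()
ValueError: time passes only in moves, steps and waits
```

```bash
sed -i 's/^def cam/import functools\n@functools.lru_cache\ndef cam/' h.py; cat >> models.py <<'E'
def carry(x,y,yaw,px,py):
    b=near([[180,0,yaw],[180,0,yaw-180]],[x,y,150]); o=b[1]; print("yaw",o[2])
    move_ptp([x,y,150],o); move_l([x,y,13],speed=150); grab(40); print("grip",st())
    move_l([x,y,170],speed=150); print("up",st())
    c=min((-2,178,-182),key=lambda v:abs(v-o[2])); move_ptp([px,py,170],[180,0,c]); move_l([px,py,25],speed=120)
    for z in np.arange(22,13,-1.):
        move_l([px,py,z],speed=25)
        if st()[2][2]>3: break
    print("down",z,st()); let_go(); hold(.3); move_l([px,py,200],speed=150); print(st())
E
python3 - <<'E'
from models import *
im=cv2.imread("pics/top2.png")
r=fit(im,426.6,256.4,30,26); print("m1",r)
carry(446.9,54.8,27.2,436,-222)
E
```

```text
m1 (array([432.60962999, 258.67050001,  18.27549012]), np.float64(19.866666666666667), 422)
yaw 27.2
grip (68.6, array([447.1,  54.9,  13.5]), array([-1.7,  0.4,  7.7]), 39.3)
up (69.8, array([446.4,  54.7, 169.4]), array([-1.1,  0.3, -0.9]), 39.6)
down 17.0 (73.8, array([ 436. , -222. ,   17.6]), array([-1.8,  0.6, 10. ]), 39.3)
(76.0, array([ 435.6, -221.8,  199.3]), array([-0.1,  0.3, -0.7]), 85.3)
```

```bash
python3 - <<'E'
from models import *
im=capture("top")[:,:,::-1].copy(); cv2.imwrite("pics/top3.png",im)
r=fit(im,430,258,30,26); print("m1",r)
carry(*r[0],436,-136)
move_ptp([300,-500,300],[180,0,19]); print(st())
a=capture("scene")[:,:,::-1]; b=capture("top")[:,:,::-1]; cv2.imwrite("pics/top4.png",b)
o=np.zeros((600,800,3),np.uint8)
o[:,:500]=cv2.resize(a[150:318,90:230],(500,600),interpolation=cv2.INTER_CUBIC); o[:300,500:]=cv2.resize(b[225:310,285:370],(300,300),interpolation=cv2.INTER_CUBIC)
o[300:,500:]=cv2.resize(b[150:300,130:280],(300,300),interpolation=cv2.INTER_AREA); cv2.imwrite("pics/end.png",o)
E
```

```text
m1 (array([432.43902515, 258.90722334,  19.01699179]), np.float64(19.929411764705883), 421)
yaw 19.016991790359956
grip (79.3, array([432.7, 259. ,  13.6]), array([-0.5, -0.6,  6.4]), 39.3)
up (80.5, array([432. , 258.6, 169.3]), array([-0.2, -0.3, -1.4]), 39.4)
down 17.0 (84.9, array([ 436.1, -136. ,   17.5]), array([-1.7,  1.2,  9.6]), 39.6)
(87.0, array([ 435.5, -135.9,  199.4]), array([-0.1,  0.1,  0.3]), 85.4)
(88.5, array([ 301.1, -498.9,  299.5]), array([-0.2,  0. , -0.1]), 85.5)
```

View pics/end.png

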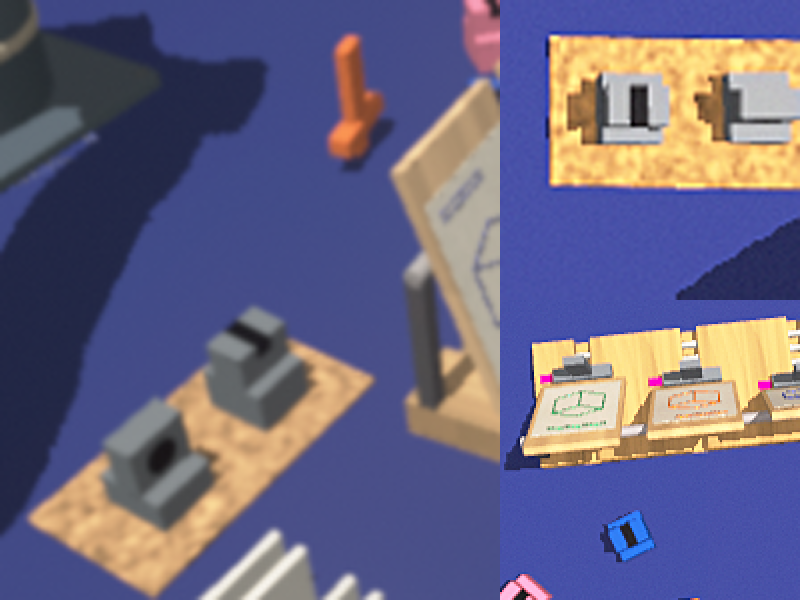

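Both models stand upright on the cork (right crop, 635,110 and 760,108), and the look-alikes are untouched. One last numeric check of the lane -130 stop and foot, and of the tab tops, before hand-in.

```bash
python3 - <<'E'
from panels import *
t=np.radians(lean(46))
print("stop corner seen 236.5,261.5 pred",proj("scene",w(46,-165,26)).round(1),"foot seen 232,266.6 pred",proj("scene",w(46,-180,26+8*np.sin(t))).round(1))
im=capture("scene")[:,:,::-1]; g=cv2.cvtColor(im,cv2.COLOR_BGR2HSV)
for ly,x in((130,90),(0,72),(-130,54)):
    # lowest grey row of the -y end face of the head (dark vs wood/saturation)
    for z in(26,36):
        u,v=proj("scene",w(x,ly-35,z))[0]; col=g[int(v)-8:int(v)+6,int(round(u)),1]; print(ly,z,round(u,1),round(v,1),col.tolist())
E
```

```text
stop corner seen 236.5,261.5 pred [[234.7 262. ]] foot seen 232,266.6 pred [[231.5 265.9]]
130 26 294.0 199.9 [49, 19, 2, 9, 9, 4, 7, 5, 23, 74, 97, 99, 98, 98]
130 36 294.2 196.8 [88, 83, 70, 49, 19, 2, 9, 9, 4, 7, 5, 23, 74, 97]
0 26 269.0 228.2 [2, 5, 7, 7, 4, 4, 5, 7, 54, 95, 100, 100, 100, 99]
0 36 269.0 225.0 [83, 70, 47, 18, 2, 5, 7, 7, 4, 4, 5, 7, 54, 95]
-130 26 238.1 263.0 [2, 9, 7, 7, 4, 5, 5, 5, 59, 98, 100, 102, 104, 104]
-130 36 237.9 259.7 [74, 57, 35, 12, 2, 9, 7, 7, 4, 5, 5, 5, 59, 98]
```

Each head's lower edge falls on the deck line (row 8, as predicted for z = 26), so all three stops are fully seated.

```bash
python3 -c "
from plant import *
print(hand_in())"
```

```text
the job is handed in; nothing more can be done
None
```

The job is handed in: by my camera checks, all three stops are seated at their marks, the three panels lean paper side out on the bar, and the two grey models that were there stand upright on the cork pad; I never went near the pen pot and the tin.

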